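# Sort the inspected brake pad into its tote and close the lid

### The arm

A 7-joint arm with a two-finger parallel gripper is mounted at the origin on the work surface. World frame = base frame: x ahead of the robot, y to its left, z up, the work surface at z = 0. Lengths are in m, angles in rad, forces in N, time in s.
With the tool pointing down it reaches from about 0.35 to 0.9 m from the base axis. Payload 8.1 kg.
Tool frame: the origin (TCP) lies at the very end of the fingers, on their centre line; the grasp point (between the pads) lies 19 mm behind it (env.pinch_z is the distance from the TCP to the grasp point, in m); z points along the fingers, x is the direction in which the jaws open and shut, and the axes are right-handed (so a half turn about z gives the same grasp; the last joint's range is limited). The gripper opens to 92 mm and grips with 3 to 60 N. Pads are 19 mm wide; open, the fingers measure 130 mm over their backs; the gripper's body (75 mm by 190 mm) begins 47 mm behind the grasp point.
Start: joints at [1.043, 0.434, 0.025, 1.573, -0.012, 1.134, -0.075], TCP at [0.258, -0.569, 0.227] pointing down, gripper open.
Joint ranges: [-2.62, 2.62], [-0.44, 2.09], [-1.27, 1.32], [0.08, 2.57], [-1.32, 4.46], [0.12, 2], [-2.74, 2.74]. Speed limits (rad/s): [2.22, 2.22, 3.01, 3.01, 3.14, 3.14, 3.14].

### API

Orientations are given as a 3x3 rotation matrix whose columns are the frame's x, y, z axes.
In Python, from rig import env gives the robot as it stands.
- The arm moves only by the tool drive_tool, never from a script. Its argument "deltas" is a list of rows, each a list of 3 entries, a list of its own where there are three numbers: the shift along the tool's x, y, z in cm, then the turn, a rotation vector about the tool's x, y, z in degrees, then the finger opening in cm, from 0 to 9.18. In form: [[[tx, ty, tz], [wx, wy, wz], gripper], ...]. A call has 1 to 12 rows; each row shifts and turns the commanded pose from where the row before left it, along the tool's axes as they then stand; what a row does not reach is not made up. A row lasts 1/12 s, in which the tool goes at most 41.7 mm and 7.16 degrees, less where a joint would pass 70% of its speed; a pose out of reach is approached as far as the arm can. A call with a gripper value outside its range is refused whole. The fingers move at their own pace and stop on an object; "newtons" is the grip in N (left out, the last holds). Time passes only in rows, so rows that do not move let the fingers close. It gives the time, the measured TCP pose, the force and the opening at its end, in the units of the state.
- env.sense(): the state, without advancing time (a new reading comes with each control period).
- env.camera(name): name is "side" or "top"; returns a dict with "color" (400x640x3 uint8, red, green, blue), "depth" (400x640 float32, m along the optical axis (not along the pixel's ray), 0 where there is no reading), "fx", "fy", "cx", "cy" (pixels), "k1" (the pictures are not rectified: a ray, as slopes to the right and down, at radius r is drawn at 1 + k1 r^2 times it, then the intrinsics apply), "cam_to_world" (4x4, takes a point from camera to world coordinates). Camera axes: x right, y down, z forward; pixel columns grow to the right and rows downward; lengths in m; the calibration is good to about 2 mm. A picture is of the moment at which its call begins.
- env.finish_job(): hands the job in, once; it reports no verdict.
Trained networks look in a picture, given as the dict that the camera call returned (one of the last four; its "shot" number tells which), for a name from the list of things; names that differ only in an ending like _2 or _b are one class to them, and where a whole thing is asked for, a point or a joint stands for the part that bears it (a point fixed in the world has none). Each returns a list of dicts, best first, with "confidence" (0 to 1); they miss things now and then, are a little off and sometimes report something else, mostly with a low value. They report only what shows in the picture. A call takes as long as a camera call. They do not tell look-alikes from the thing itself.
- env.recognise(label, picture): "rect" ([left, top, right, bottom] in pixels, round what is visible of it).
- env.place_of(label, picture): "centre" ([column, row] in pixels: a listed point, or the origin of a listed thing).
The state is a dict: "t": time; "q": joint angles; "dq": joint speeds; "effort": joint torques, N m; "position": TCP position; "ee_rot": TCP orientation; "force": force on the tool from outside, world axes, zero at the start; "ft_torque": the same for the moment, N m; "grip_width": finger opening in m.
Only numpy, scipy, OpenCV 4.12 (cv2) and the standard library are available. Lean on these libraries where they do the work, as an engineer would, in place of code of your own. Each camera call takes 0.05 s, during which the arm holds its last target. There are 200 camera calls.

### The job

Slide the brake pad that lies in the yellow field of the inspection stand, without lifting it off the plate, sideways into the tote that already holds pads with the same lining colour, then lower that tote's lid fully closed without slamming it. Leave the other pad waiting where it is on the stand, and the other tote's lid open.

Things in the scene. Friction and masses are not known exactly. Their poses are not given: they have to be found in the camera images.
- stand: inspection stand: smooth bare-metal plate 240 (x) x 200 (y) mm on a blue frame, top surface 88 mm above the table. Fixed. Origin: on the table under its centre; x points away from the robot, y to the left (towards one tote; -y is towards the other). The yellow outlined field, 104 x 184 mm, is centred 60 mm to -x of the origin; the waiting place is the unmarked half, centred 62 mm to +x.
- pad_copper: brake pad with copper-coloured lining, lying flat on the stand, either in the yellow field or in the waiting place: dark steel backing plate 75 (x) x 45 (y) x 5 mm carrying two copper-coloured lining blocks, 13 mm thick in all, 160 g. Origin: centre of its underside, z up out of the lining.
- tote_copper: open black tote holding two brake pads with copper-coloured lining, left or right of the stand: 180 (x) x 170 (y) x 85 mm high, walls and floor 5 mm. Its rim is 3 mm below the stand's plate and 3 mm from the plate's edge; its centre is 40 mm to -x and 188 mm to +y or -y of the stand's origin, same yaw. Fixed. Origin: on the table under its centre; x points away from the robot.
- lid_copper (a joint): hinge angle of that tote's blue lid (rad): 0 closed flat on the rim, about 1.5 standing upright (start 1.4 to 1.65), 1.9 the stop. A stiff hinge: the lid stays where it is left. Lid 180 x 170 x 6 mm, 200 g, no handle.
- lid_copper_hinge (a point): middle of the hinge line of that lid, along the tote's far (+x) top rim, 85 mm above the table; its axes turn with the lid: -x runs from the hinge to the free edge, z out of the lid's outer face (up when closed)
- lid_copper_edge (a point): middle of the lid's free edge on its outer face, 180 mm from the hinge line; same axes as the hinge point
- pad_grey: brake pad with whitish pale grey lining, lying flat on the stand, either in the yellow field or in the waiting place: dark steel backing plate 75 (x) x 45 (y) x 5 mm carrying two whitish pale grey lining blocks, 13 mm thick in all, 160 g. Origin: centre of its underside, z up out of the lining.
- tote_grey: open black tote holding two brake pads with whitish pale grey lining, left or right of the stand: 180 (x) x 170 (y) x 85 mm high, walls and floor 5 mm. Its rim is 3 mm below the stand's plate and 3 mm from the plate's edge; its centre is 40 mm to -x and 188 mm to +y or -y of the stand's origin, same yaw. Fixed. Origin: on the table under its centre; x points away from the robot.
- lid_grey (a joint): hinge angle of that tote's blue lid (rad): 0 closed flat on the rim, about 1.5 standing upright (start 1.4 to 1.65), 1.9 the stop. A stiff hinge: the lid stays where it is left. Lid 180 x 170 x 6 mm, 200 g, no handle.
- lid_grey_hinge (a point): middle of the hinge line of that lid, along the tote's far (+x) top rim, 85 mm above the table; its axes turn with the lid: -x runs from the hinge to the free edge, z out of the lid's outer face (up when closed)
- lid_grey_edge (a point): middle of the lid's free edge on its outer face, 180 mm from the hinge line; same axes as the hinge point
There are look-alikes about, which are no part of the job. Leave any green or turquoise look-alike of the tote_grey alone.

How it is judged:
On the way, in this order (a step that is already met when the one before it is completed fails the run):
1. the pad from the yellow field lies in the tote with pads of its own lining colour (((x of pad_copper in the frame of tote_copper between -0.085 and 0.085 m and y of pad_copper in the frame of tote_copper between -0.08 and 0.08 m and z of pad_copper in the frame of tote_copper between 0 and 0.083 m and distance of pad_grey from where it was at the start of the episode below 0.02 m and x of pad_grey in the frame of stand above 0.02 m) or (x of pad_grey in the frame of tote_grey between -0.085 and 0.085 m and y of pad_grey in the frame of tote_grey between -0.08 and 0.08 m and z of pad_grey in the frame of tote_grey between 0 and 0.083 m and distance of pad_copper from where it was at the start of the episode below 0.02 m and x of pad_copper in the frame of stand above 0.02 m))), for 0.2 s.
2. that tote's lid is closed (((x of pad_copper in the frame of tote_copper between -0.085 and 0.085 m and y of pad_copper in the frame of tote_copper between -0.08 and 0.08 m and z of pad_copper in the frame of tote_copper between 0 and 0.083 m and distance of pad_grey from where it was at the start of the episode below 0.02 m and x of pad_grey in the frame of stand above 0.02 m and value of joint lid_copper below 0.05 rad and value of joint lid_grey above 1.1 rad and linear speed of pad_copper below 0.03 m/s) or (x of pad_grey in the frame of tote_grey between -0.085 and 0.085 m and y of pad_grey in the frame of tote_grey between -0.08 and 0.08 m and z of pad_grey in the frame of tote_grey between 0 and 0.083 m and distance of pad_copper from where it was at the start of the episode below 0.02 m and x of pad_copper in the frame of stand above 0.02 m and value of joint lid_grey below 0.05 rad and value of joint lid_copper above 1.1 rad and linear speed of pad_grey below 0.03 m/s))), for 0.2 s.
At the end, for the whole second after the job is handed in: The pad that started in the yellow field rests inside the tote whose pads have the same lining colour; that tote's lid is closed (under 0.05 rad); the other tote's lid is still open (over 1.1 rad); the other pad is still in its waiting place on the stand, moved less than 20 mm (((x of pad_copper in the frame of tote_copper between -0.085 and 0.085 m and y of pad_copper in the frame of tote_copper between -0.08 and 0.08 m and z of pad_copper in the frame of tote_copper between 0 and 0.083 m and distance of pad_grey from where it was at the start of the episode below 0.02 m and x of pad_grey in the frame of stand above 0.02 m and value of joint lid_copper below 0.05 rad and value of joint lid_grey above 1.1 rad and linear speed of pad_copper below 0.03 m/s) or (x of pad_grey in the frame of tote_grey between -0.085 and 0.085 m and y of pad_grey in the frame of tote_grey between -0.08 and 0.08 m and z of pad_grey in the frame of tote_grey between 0 and 0.083 m and distance of pad_copper from where it was at the start of the episode below 0.02 m and x of pad_copper in the frame of stand above 0.02 m and value of joint lid_grey below 0.05 rad and value of joint lid_copper above 1.1 rad and linear speed of pad_grey below 0.03 m/s))); the robot touches nothing.
It fails at once if a brake pad from the stand is lifted more than 25 mm above the plate (z of any of pad_copper, pad_grey in the frame of stand above 0.113 m).
It fails at once if a lid is slammed (closing faster than 3 rad/s) (velocity of joint any of lid_copper, lid_grey below -3 rad/s).
It also fails if it takes over 48 s, if anything falls off the work surface, if the arm or the gripper's body presses on something with over 40 N, if the wrist force passes 120 N, or if a joint passes its speed limit or range.

## Working session

There is one attempt and no reset: what is moved stays moved. The work goes in short steps, Python scripts to look and compute and a tool call to move; the robot and the scene stay as the last step left them, time stands still between calls to the robot, and variables do not carry over. Pictures are saved under pics/ and viewed, about 8 in all and at most 12, crops included, and the job is handed in when it is done.

Besides the shell and the picture viewer there is one more tool, called after "Emit:" by a JSON object that holds its "name" and its "arguments". drive_tool: Moves the arm, as the interface text tells. Its arguments: {"type":"object","properties":{"deltas":{"type":"array"},"newtons":{"type":"number"}},"required":["deltas"]}

```bash
mkdir -p pics; cat > h.py <<'E'
import numpy as np, cv2
from rig import env
def ray(p,uv):
    x,y=(uv[0]-p['cx'])/p['fx'],(uv[1]-p['cy'])/p['fy']
    a,b=x,y
    for _ in range(20):
        s=1+p['k1']*(a*a+b*b); a,b=x/s,y/s
    return np.array([a,b,1.])
def w_depth(p,uv,r=2):
    u,v=int(round(uv[0])),int(round(uv[1]))
    d=p['depth'][max(v-r,0):v+r+1,max(u-r,0):u+r+1]; d=d[d>0]
    if len(d)==0: return None
    T=np.array(p['cam_to_world']); return T[:3,:3]@(ray(p,uv)*np.median(d))+T[:3,3]
def w_z(p,uv,z):
    T=np.array(p['cam_to_world']); d=T[:3,:3]@ray(p,uv); o=T[:3,3]
    return o+d*(z-o[2])/d[2]
def proj(p,X):
    T=np.array(p['cam_to_world']); c=T[:3,:3].T@(np.array(X)-T[:3,3]); a,b=c[0]/c[2],c[1]/c[2]; s=1+p['k1']*(a*a+b*b)
    return np.array([p['fx']*a*s+p['cx'],p['fy']*b*s+p['cy']])
E
python3 - <<'E'
from h import *
np.set_printoptions(precision=3,suppress=True)
for n in ['top','side']:
    p=env.camera(n); cv2.imwrite(f'pics/{n}0.png',p['color'][:,:,::-1])
    print(n,np.array(p['cam_to_world'])[:3,3])
    for l in ['stand','pad_copper','pad_grey','tote_copper','tote_grey','lid_copper_hinge','lid_copper_edge','lid_grey_hinge','lid_grey_edge']:
        for r in env.place_of(l,p)[:3]:
            print(l,np.round(r['confidence'],2),np.round(r['centre']),w_depth(p,r['centre']))
s=env.sense();print(s['t'],s['position'],s['ee_rot'],s['force'],s['grip_width'])
E
```

```text
top [ 0.254 -0.017  1.328]
stand 0.7 [306. 175.] [0.485 0.022 0.087]
pad_copper 0.78 [293. 192.] [0.439 0.055 0.099]
pad_grey 0.74 [318. 152.] [ 0.547 -0.012  0.1  ]
tote_copper 0.71 [385. 151.] [ 0.572 -0.209 -0.001]
tote_copper 0.63 [241. 186.] [0.469 0.211 0.004]
tote_copper 0.31 [236. 145.] [0.57  0.211 0.092]
tote_grey 0.87 [218. 276.] [0.218 0.252 0.091]
tote_grey 0.69 [371. 196.] [ 0.439 -0.163  0.003]
tote_grey 0.58 [420. 288.] [ 0.183 -0.275  0.092]
lid_copper_hinge 0.61 [237. 148.] [0.563 0.211 0.076]
lid_copper_edge 0.6 [223. 121.] [ 0.666  0.267 -0.   ]
lid_grey_hinge 0.89 [437. 258.] [ 0.261 -0.324  0.089]
lid_grey_hinge 0.8 [372. 161.] [ 0.525 -0.161  0.081]
lid_grey_hinge 0.72 [204. 243.] [ 0.31   0.313 -0.   ]
lid_grey_edge 0.86 [419. 324.] [ 0.091 -0.271  0.088]
lid_grey_edge 0.77 [387. 152.] [ 0.567 -0.212 -0.001]
lid_grey_edge 0.7 [214. 312.] [0.127 0.259 0.09 ]
side [0.115 0.45  0.772]
stand 0.86 [291. 216.] [0.453 0.079 0.092]
pad_copper 0.76 [301. 211.] [0.436 0.061 0.104]
pad_grey 0.66 [276. 176.] [0.548 0.01  0.102]
tote_copper 0.74 [250. 275.] [0.473 0.216 0.007]
tote_grey 0.95 [352. 181.] [ 0.422 -0.143  0.022]
tote_grey 0.74 [331. 364.] [0.205 0.295 0.093]
tote_grey 0.67 [332.  88.] [ 0.7   -0.479  0.011]
lid_copper_hinge 0.92 [217. 231.] [0.566 0.2   0.086]
lid_copper_hinge 0.75 [291. 217.] [0.451 0.081 0.091]
lid_copper_edge 0.71 [186. 178.] [0.578 0.21  0.264]
lid_grey_hinge 0.78 [320. 140.] [ 0.528 -0.152  0.108]
lid_grey_hinge 0.62 [289. 331.] [0.3   0.289 0.091]
lid_grey_hinge 0.57 [443. 146.] [ 0.255 -0.322  0.095]
lid_grey_edge 0.86 [334.  90.] [ 0.5   -0.168  0.264]
lid_grey_edge 0.86 [494. 184.] [ 0.1   -0.268  0.093]
lid_grey_edge 0.68 [381. 377.] [0.123 0.258 0.066]
1.0 [ 0.258 -0.569  0.227] [[ 0.412 -0.911 -0.   ]
 [-0.911 -0.412 -0.   ]
 [ 0.     0.    -1.   ]] [-1.086  0.123 -0.02 ] 0.09216369514681484
```

```bash
python3 - <<'E'
import cv2
a=cv2.imread('pics/top0.png')[90:360,140:500]; cv2.imwrite('pics/topc.png',cv2.resize(a,(800,600)))
b=cv2.imread('pics/side0.png');cv2.imwrite('pics/sidec.png',cv2.resize(b,(800,500)))
E
```

```text
(no output)
```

View pics/topc.png

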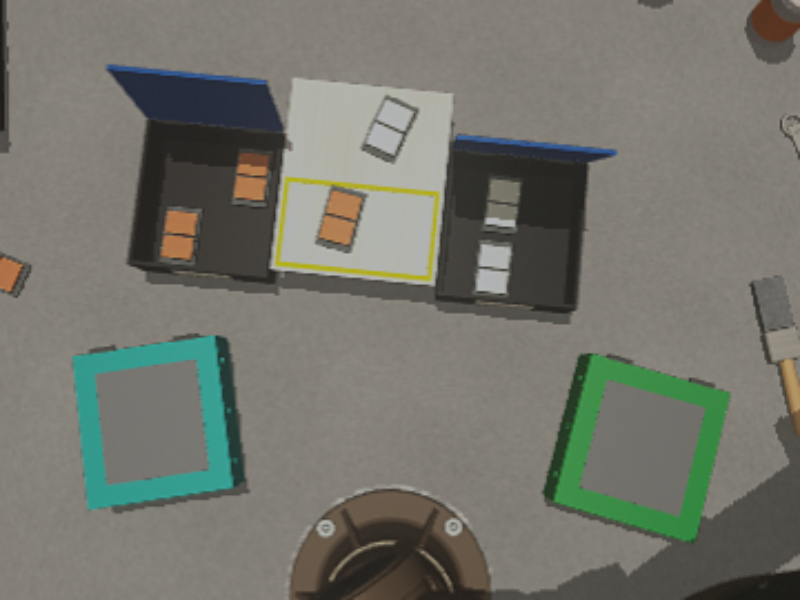

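View pics/sidec.png

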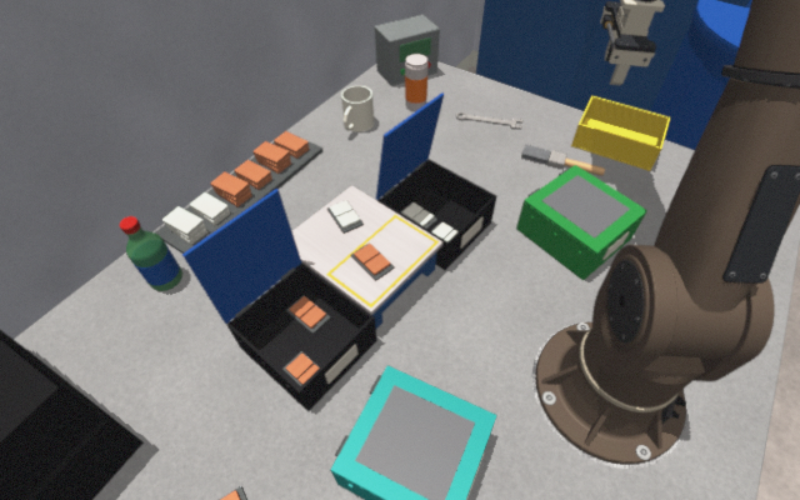

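The top view shows the copper pad in the yellow field at crop (341,218), and the grey pad waiting at (390,128). The copper tote is on the left (+y) and the grey tote on the right, both lids upright. The green and turquoise boxes are look-alikes. Next I need precise poses.

```bash
python3 - <<'E'
from h import *
np.set_printoptions(precision=4,suppress=True)
P={n:env.camera(n) for n in('top','side')}
def cloud(p,m):
    v,u=np.nonzero(m); return np.array([w_depth(p,(a,b),0) for a,b in zip(u,v) if p['depth'][b,a]>0])
def rect(pts):
    r=cv2.minAreaRect(pts[:,:2].astype(np.float32)*1000); return np.round(r[0],1),np.round(r[1],1),round(r[2],1)
for n,p in P.items():
    h=cv2.cvtColor(p['color'],cv2.COLOR_RGB2HSV).astype(int); H,S,V=h[...,0],h[...,1],h[...,2]
    yel=(H>22)&(H<33)&(S>110)&(V>100); org=(H<18)&(S>110)&(V>90); blue=(H>105)&(H<125)&(S>120)
    def onz(m,z,z0=.07,z1=.12,box=(.3,.65,-.12,.17)):
        v,u=np.nonzero(m); d=cloud(p,m); q=np.array([w_z(p,(a,b),z) for a,b in zip(u,v) if p['depth'][b,a]>0])
        k=(d[:,2]>z0)&(d[:,2]<z1)&(d[:,0]>box[0])&(d[:,0]<box[1])&(d[:,1]>box[2])&(d[:,1]<box[3]); return q[k],d[k]
    q,d=onz(yel,.088); print(n,'yellow',rect(q),np.median(d[:,2]))
    q,d=onz(org,.101,.09,.12,(.35,.5,-.05,.115)); print('copper',rect(q),q[:,:2].mean(0),np.median(d[:,2]))
    for nm,c in(('Clid',(.5,.75,.1,.32)),('Glid',(.4,.65,-.3,-.1))):
        d=cloud(p,blue); k=(d[:,0]>c[0])&(d[:,0]<c[1])&(d[:,1]>c[2])&(d[:,1]<c[3])&(d[:,2]>.09)&(d[:,2]<.3); d=d[k]
        m=d.mean(0); print(nm,len(d),m,np.linalg.svd(d-m,full_matrices=False)[2][2],d.min(0),d.max(0))
# bottle / tall stuff near copper lid
for n,p in P.items():
    d=np.array([w_depth(p,(a,b),0) if p['depth'][b,a]>0 else np.zeros(3) for b in range(0,400,3) for a in range(0,640,3)])
    k=(d[:,0]>.6)&(d[:,0]<.85)&(d[:,1]>0)&(d[:,1]<.5)&(d[:,2]>.03); print(n,'behind',d[k].min(0) if k.any() else None,d[k].max(0) if k.any() else None)
E
```

```text
top yellow (array([437.9,  35.5]), array([188.4, 109.4]), 83.7) 0.08717762909080817
copper (array([449.3,  55.6]), array([37.1, 59.7]), 74.3) [0.4493 0.0558] 0.09988892291216
Clid 156 [0.5775 0.2085 0.264 ] [-0.8212  0.0882 -0.5637] [0.5674 0.125  0.258 ] [0.5888 0.2901 0.2692]
Glid 139 [ 0.4982 -0.1727  0.2621] [ 0.9281 -0.1038  0.3575] [ 0.4885 -0.2419  0.2564] [ 0.5067 -0.1016  0.2666]
side yellow (array([440.5,  32.9]), array([188.4, 108.4]), 83.7) 0.09069175856969658
copper (array([451.7,  54.9]), array([36.5, 63.1]), 74.2) [0.4509 0.0559] 0.10320781220391795
Clid 5166 [0.5748 0.2141 0.1901] [ 0.9923 -0.1151 -0.0462] [0.5599 0.125  0.09  ] [0.591  0.2926 0.2696]
Glid 1644 [ 0.512  -0.168   0.1882] [ 0.9788 -0.1118  0.1717] [ 0.4896 -0.2441  0.0901] [ 0.5354 -0.1001  0.267 ]
top behind [0.6036 0.0037 0.03  ] [0.8498 0.2978 0.1719]
side behind [0.6011 0.0002 0.03  ] [0.8497 0.3017 0.1735]
```

Emit:
{"name": "drive_tool", "arguments": {"deltas": [[[0,0,-2.7],[0,0,0],2.5],[[0,0,-2.7],[0,0,0],2.5],[[-1.5,-1.35,-2.6],[0,0,0],2.5],[[-2.6,-2.3,0],[0,0,0],2.5],[[-2.6,-2.3,0],[0,0,0],2.5],[[-2.6,-2.3,0],[0,0,0],2.5],[[-2.6,-2.3,0],[0,0,0],2.5],[[-2.6,-2.3,0],[0,0,0],2.5],[[-2.6,-2.3,0],[0,0,0],2.5],[[-2.6,-2.3,0],[0,0,0],2.5],[[-2.6,-2.3,0],[0,0,0],2.5],[[-2.6,-2.3,0],[0,0,0],2.5]]}}

```text
t: 2.1
position: [0.356, -0.2501, 0.307]
ee_rot: [[0.412, -0.911, 0.001], [-0.911, -0.412, -0.001], [0.001, -0.0, -1.0]]
force: [1.1, -0.3, 0.4]
grip_width: 0.0254
```

Emit:
{"name": "drive_tool", "arguments": {"deltas": [[[-2.6,-2.3,0],[0,0,0],2.5],[[-2.6,-2.3,0],[0,0,0],2.5],[[-2.6,-2.3,0],[0,0,0],2.5],[[-2.6,-2.3,0],[0,0,0],2.5],[[-2.6,-2.3,0],[0,0,0],2.5],[[-2.6,-2.3,0],[0,0,0],2.5],[[0,0,0],[0,0,-6.6],2.5],[[0,0,0],[0,0,-6.6],2.5],[[0,0,0],[0,0,-6.6],2.5],[[0,0,0],[0,0,-6.6],2.5],[[0,0,0],[0,0,-6.6],2.5],[[0,0,0],[0,0,-6.6],2.5]]}}

```text
t: 3.1
position: [0.4173, -0.0527, 0.3068]
ee_rot: [[0.901, -0.434, 0.0], [-0.434, -0.901, -0.0], [0.0, 0.0, -1.0]]
force: [0.2, 0.8, 0.1]
grip_width: 0.0251
```

Emit:
{"name": "drive_tool", "arguments": {"deltas": [[[0,0,0],[0,0,-6.6],2.5],[[0,0,0],[0,0,-6.6],2.5],[[0,0,0],[0,0,-6.6],2.5],[[0,0,0],[0,0,0],2.5]]}}

```text
t: 3.43
position: [0.4173, -0.0527, 0.3068]
ee_rot: [[0.995, -0.104, 0.0], [-0.104, -0.995, -0.0], [0.0, 0.0, -1.0]]
force: [-1.1, -0.3, -0.2]
grip_width: 0.0249
```

Emit:
{"name": "drive_tool", "arguments": {"deltas": [[[0.7,-2.8,0],[0,0,-0.4],2.5],[[0.7,-2.9,0],[0,0,0],2.5],[[0,0,3.5],[0,0,0],2.5],[[0,0,3.5],[0,0,0],2.5],[[0,0,3.5],[0,0,0],2.5],[[0,0,3.5],[0,0,0],2.5],[[0,0,3.5],[0,0,0],2.5],[[0,0,2.5],[0,0,0],2.5],[[0,0,0.8],[0,0,0],2.5],[[0,0,0.5],[0,0,0],2.5],[[0,0,0],[0,0,0],2.5]]}}

```text
t: 4.35
position: [0.4375, 0.0026, 0.0938]
ee_rot: [[0.995, -0.104, -0.0], [-0.104, -0.995, 0.0], [-0.0, -0.0, -1.0]]
force: [-0.5, -0.9, 0.6]
grip_width: 0.0249
```

```bash
python3 - <<'E'
from h import *
p=env.camera('side'); cv2.imwrite('pics/s1.png',cv2.resize(p['color'][60:320,150:480,::-1],(790,600)))
E
```

```text
(no output)
```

View pics/s1.png

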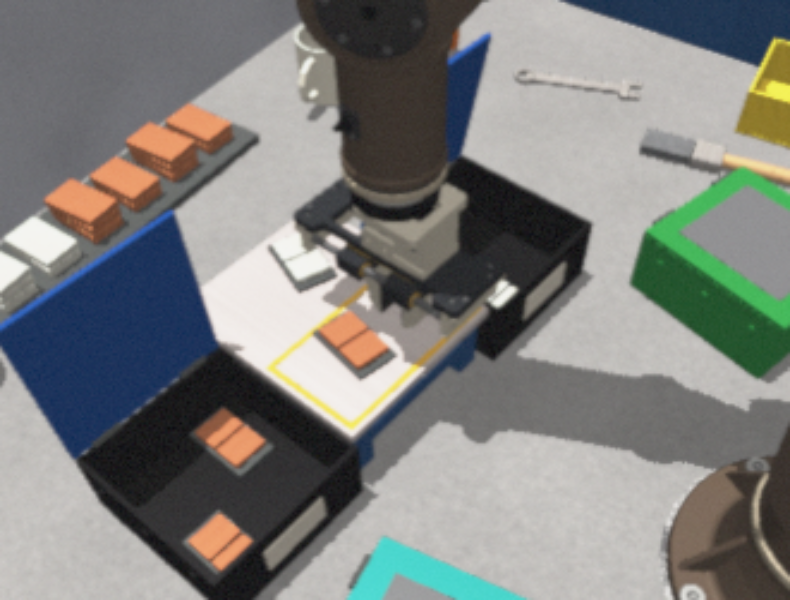

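Emit:
{"name": "drive_tool", "arguments": {"deltas": [[[0,0,0.2],[0,0,0],2.5],[[0,-0.6,0],[0,0,0],2.5],[[0,-0.6,0],[0,0,0],2.5],[[0,-0.6,0],[0,0,0],2.5],[[0,-0.6,0],[0,0,0],2.5],[[0,-0.6,0],[0,0,0],2.5],[[0,-0.6,0],[0,0,0],2.5],[[0,-0.6,0],[0,0,0],2.5],[[0,-0.6,0],[0,0,0],2.5],[[0,-0.6,0],[0,0,0],2.5],[[0,-0.6,0],[0,0,0],2.5],[[0,0,0],[0,0,0],2.5]]}}

```text
t: 5.4
position: [0.4435, 0.0638, 0.0918]
ee_rot: [[0.995, -0.101, 0.0], [-0.101, -0.995, 0.001], [0.0, -0.001, -1.0]]
force: [0.1, 0.5, -0.2]
grip_width: 0.0249
```

```bash
python3 - <<'E'
from h import *
p=env.camera('side'); cv2.imwrite('pics/s2.png',cv2.resize(p['color'][130:320,150:400,::-1],(790,600)))
E
```

```text
(no output)
```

View pics/s2.png

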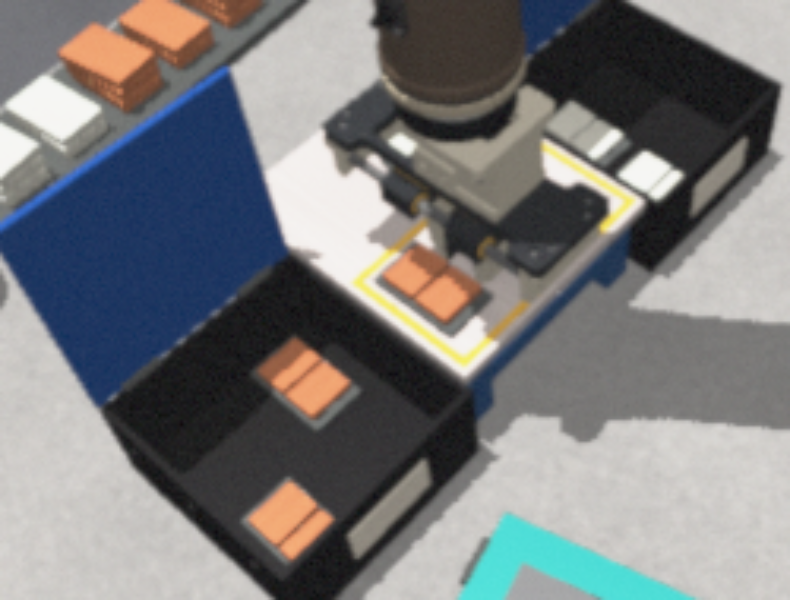

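Emit:
{"name": "drive_tool", "arguments": {"deltas": [[[0,-0.6,0],[0,0,0],2.5],[[0,-0.6,0],[0,0,0],2.5],[[0,-0.6,0],[0,0,0],2.5],[[0,-0.6,0],[0,0,0],2.5],[[0,-0.6,0],[0,0,0],2.5],[[0,-0.6,0],[0,0,0],2.5],[[0,-0.6,0],[0,0,0],2.5],[[0,-0.6,0],[0,0,0],2.5],[[0,-0.6,0],[0,0,0],2.5],[[0,-0.6,0],[0,0,0],2.5],[[0,-0.6,0],[0,0,0],2.5],[[0,-0.6,0],[0,0,0],2.5]]}}

```text
t: 6.45
position: [0.4508, 0.1345, 0.0917]
ee_rot: [[0.995, -0.102, 0.0], [-0.102, -0.995, 0.0], [0.0, -0.0, -1.0]]
force: [0.2, -0.3, 0.3]
grip_width: 0.025
```

Emit:
{"name": "drive_tool", "arguments": {"deltas": [[[0,-0.6,0],[0,0,0],2.5],[[0,0,0],[0,0,0],2.5],[[0,0,0],[0,0,0],2.5]]}}

```text
t: 6.7
position: [0.4514, 0.1401, 0.0917]
ee_rot: [[0.995, -0.102, -0.0], [-0.102, -0.995, 0.0], [-0.0, -0.0, -1.0]]
force: [-0.5, -0.4, -0.1]
grip_width: 0.025
```

```bash
python3 - <<'E'
from h import *
p=env.camera('side'); cv2.imwrite('pics/s3.png',cv2.resize(p['color'][130:320,150:400,::-1],(790,600)))
E
```

```text
(no output)
```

View pics/s3.png

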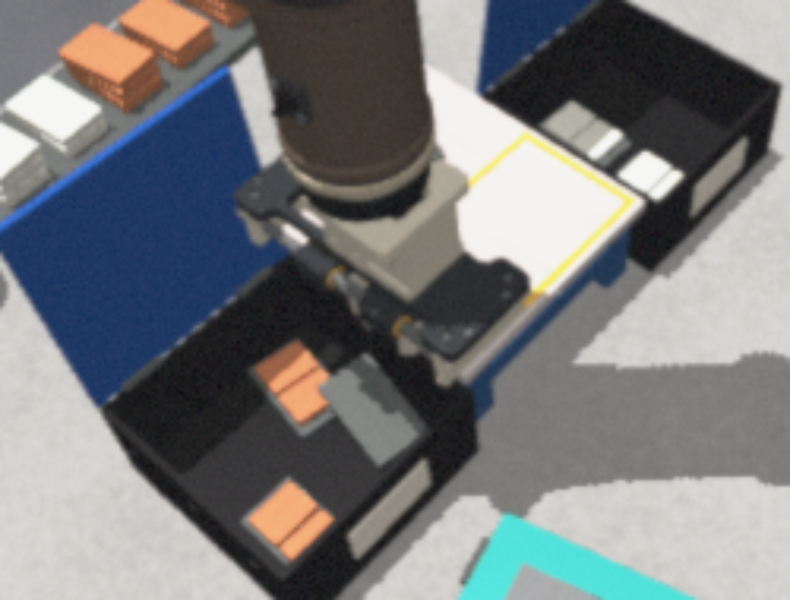

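The pad has dropped into the copper tote and sits tilted, backing plate up, at about (375,410). The grey tote is unchanged. Next I raise the tool and go behind the copper lid.

Emit:
{"name": "drive_tool", "arguments": {"deltas": [[[0,0.3,-1.5],[0,0,0],2.5],[[0,0,-3.5],[0,0,0],2.5],[[0,0,-3.5],[0,0,0],1],[[0,0,-3.5],[0,0,0],0],[[0,0,-3.5],[0,0,0],0],[[0,0,-3.5],[0,0,0],0],[[0,0,-2.5],[0,0,0],0],[[0,0,0],[0,0,0],0]]}}

```text
t: 7.42
position: [0.4531, 0.1375, 0.3119]
ee_rot: [[0.995, -0.103, 0.008], [-0.103, -0.995, 0.002], [0.008, -0.003, -1.0]]
force: [-0.2, 0.1, -1.4]
grip_width: 0.0004
```

Emit:
{"name": "drive_tool", "arguments": {"deltas": [[[2.6,-1.4,0],[0,0,0],0],[[2.7,-1.4,0],[0,0,0],0],[[2.7,-1.4,0],[0,0,0],0],[[2.7,-1.4,0],[0,0,0],0],[[2.7,-1.4,0],[0,0,0],0],[[2.6,-1.3,0],[0,0,0],0],[[0,0,0],[0,0,0],0]]}}

```text
t: 8.0
position: [0.6221, 0.2034, 0.3039]
ee_rot: [[0.995, -0.103, -0.002], [-0.103, -0.995, 0.0], [-0.002, 0.0, -1.0]]
force: [-0.1, -0.9, -1.1]
grip_width: 0.0004
```

```bash
python3 - <<'E'
from h import *
p=env.camera('side'); cv2.imwrite('pics/s4.png',cv2.resize(p['color'][40:320,80:450,::-1],(790,600)))
for n,q in(('side',p),('top',env.camera('top'))):
    for l in('pad_copper','pad_grey','lid_copper_edge'):
        for r in env.place_of(l,q)[:3]: print(n,l,round(r['confidence'],2),np.round(r['centre']),w_depth(q,r['centre']).round(3))
E
```

```text
side pad_copper 0.66 [269. 261.] [0.451 0.171 0.025]
side pad_grey 0.58 [276. 174.] [0.552 0.005 0.102]
side lid_copper_edge 0.95 [186. 177.] [0.579 0.21  0.265]
top pad_copper 0.5 [256. 190.] [0.338 0.059 0.781]
top pad_grey 0.78 [315. 147.] [ 0.56  -0.004  0.098]
top pad_grey 0.56 [306. 174.] [ 0.357 -0.001  0.783]
```

View pics/s4.png

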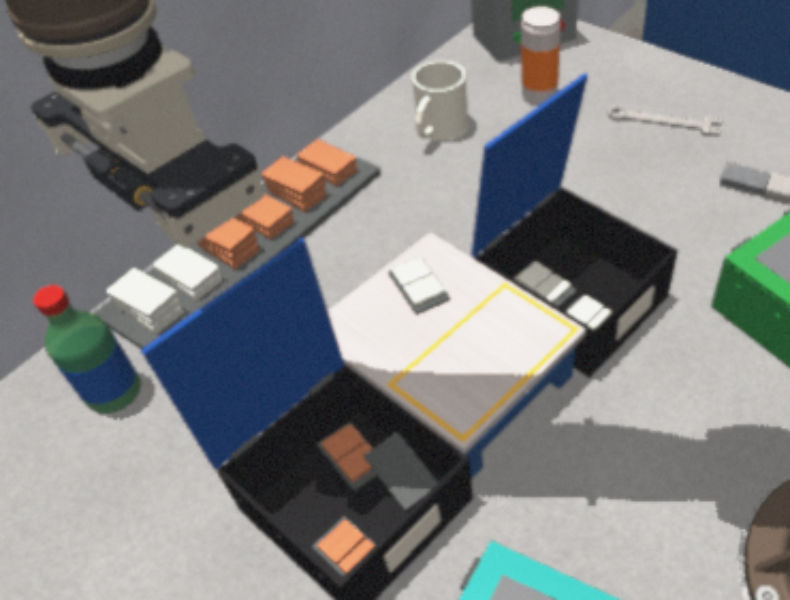

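Emit:
{"name": "drive_tool", "arguments": {"deltas": [[[0,0,3],[0,0,0],0],[[0,0,3],[0,0,0],0],[[0,0,1.9],[0,0,0],0],[[0,0,0],[0,0,0],0],[[-1,0,0],[0,0,0],0],[[-1,0,0],[0,0,0],0],[[-1.5,0,0],[0,0,0],0],[[-1.5,0,0.1],[0,0,0],0],[[-1.45,0,0.25],[0,0,0],0],[[-1.4,0,0.4],[0,0,0],0],[[0,0,0],[0,0,0],0]]}}

```text
t: 9.32
position: [0.538, 0.2124, 0.2222]
ee_rot: [[0.995, -0.099, 0.002], [-0.099, -0.995, 0.001], [0.002, -0.001, -1.0]]
force: [-0.9, 0.6, 1.0]
grip_width: 0.0006
```

```bash
python3 - <<'E'
from h import *
p=env.camera('side'); cv2.imwrite('pics/s5.png',cv2.resize(p['color'][40:320,80:450,::-1],(790,600)))
E
```

```text
(no output)
```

View pics/s5.png

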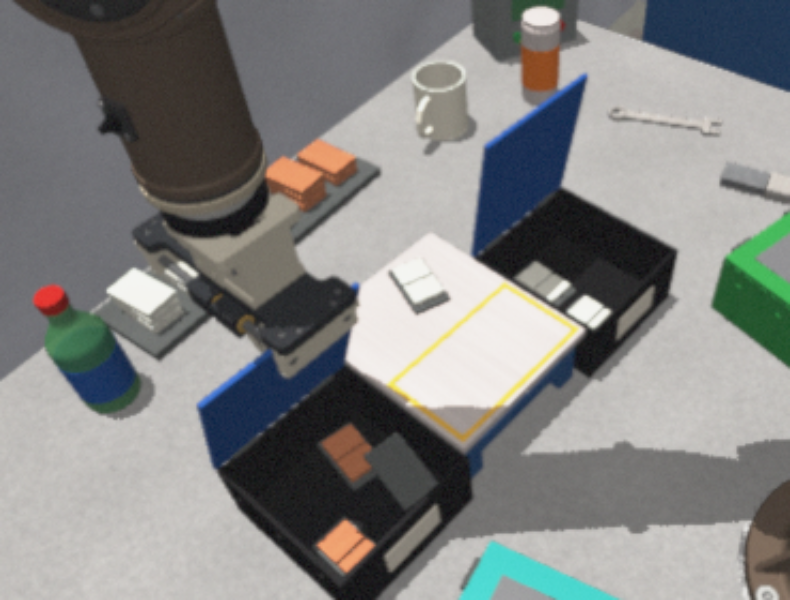

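```bash
python3 - <<'E'
from h import *
p=env.camera('side'); s=env.sense()
q=proj(p,s['position']); print('tcp crop px',(q-[80,40])*[790/370,600/280])
h=cv2.cvtColor(p['color'],cv2.COLOR_RGB2HSV).astype(int)
v,u=np.nonzero((h[...,0]>105)&(h[...,0]<125)&(h[...,1]>120)&(p['depth']>0))
d=np.array([w_depth(p,(a,b),0) for a,b in zip(u,v)])-[.569,.209,.085]
X=np.array([.994,-.11,0]);Y=np.array([.11,.994,0])
x,y,z=d@X,d@Y,d[:,2]; k=(abs(x)<.2)&(abs(y)<.08)&(z>.02)&(z<.3)
A=np.polyfit(z[k],x[k],1); print(k.sum(),A,'theta deg',90+np.degrees(np.arctan(A[0])),z[k].max(),x[k].min(),x[k].max())
E
```

```text
tcp crop px [268.96923387 345.92902432]
1391 [-0.37524033  0.00135323] theta deg 69.43188361470585 0.24731800750058047 -0.12366746528175969 -0.0057972217109373315
```

The lid is at 69°, as planned and following the fingers. Continuing the arc.

Emit:
{"name": "drive_tool", "arguments": {"deltas": [[[-1.35,0,0.55],[0,0,0],0],[[-1.3,0,0.7],[0,0,0],0],[[-1.2,0,0.8],[0,0,0],0],[[-1.15,0,0.95],[0,0,0],0],[[-1.0,0,1.05],[0,0,0],0],[[-0.9,0,1.15],[0,0,0],0],[[-0.8,0,1.25],[0,0,0],0],[[-0.65,0,1.3],[0,0,0],0],[[-0.5,0,1.35],[0,0,0],0],[[-0.35,0,1.4],[0,0,0],0],[[0,0,0],[0,0,0],0]]}}

```text
t: 10.33
position: [0.4484, 0.22, 0.1139]
ee_rot: [[0.995, -0.102, -0.002], [-0.102, -0.995, -0.001], [-0.002, 0.001, -1.0]]
force: [-0.3, -0.2, 0.6]
grip_width: 0.0005
```

Next come the last 2 cm, slowly, down to slight contact.

Emit:
{"name": "drive_tool", "arguments": {"deltas": [[[-0.15,0,0.8],[0,0,0],0],[[-0.1,0,0.7],[0,0,0],0],[[0,0,0.4],[0,0,0],0],[[0,0,0.2],[0,0,0],0],[[0,0,0.1],[0,0,0],0],[[0,0,0],[0,0,0],0]]}}

```text
t: 10.83
position: [0.4468, 0.2206, 0.0932]
ee_rot: [[0.995, -0.102, 0.0], [-0.102, -0.995, -0.0], [0.0, 0.0, -1.0]]
force: [0.1, -0.3, -0.3]
grip_width: 0.0004
```

Emit:
{"name": "drive_tool", "arguments": {"deltas": [[[0,0,0.1],[0,0,0],0],[[0,0,0.1],[0,0,0],0],[[0,0,0.1],[0,0,0],0],[[0,0,0],[0,0,0],0]]}}

```text
t: 11.17
position: [0.4468, 0.2207, 0.0916]
ee_rot: [[0.995, -0.102, 0.001], [-0.102, -0.995, -0.0], [0.001, 0.0, -1.0]]
force: [-4.9, -3.8, 18.4]
grip_width: 0.0004
```

Emit:
{"name": "drive_tool", "arguments": {"deltas": [[[0,0,-1],[0,0,0],0],[[0,0,-3],[0,0,0],0],[[0,0,-3.5],[0,0,0],0],[[0,0,-3.5],[0,0,0],0],[[0,0,-3.5],[0,0,0],0],[[-2,0,-3],[0,0,0],0],[[-2,0,0],[0,0,0],0],[[0,0,0],[0,0,0],0],[[0,0,0],[0,0,0],0]]}}

```text
t: 11.92
position: [0.4064, 0.2248, 0.2659]
ee_rot: [[0.995, -0.101, 0.002], [-0.101, -0.995, -0.0], [0.002, 0.0, -1.0]]
force: [-0.3, 0.0, 0.1]
grip_width: 0.0004
```

```bash
python3 - <<'E'
from h import *
p=env.camera('side'); cv2.imwrite('pics/s6.png',cv2.resize(p['color'][40:320,80:450,::-1],(790,600)))
X=np.array([.994,-.11,0]);Y=np.array([.11,.994,0])
for n,p in(('side',p),('top',env.camera('top'))):
    h=cv2.cvtColor(p['color'],cv2.COLOR_RGB2HSV).astype(int)
    v,u=np.nonzero((h[...,0]>105)&(h[...,0]<125)&(h[...,1]>120)&(p['depth']>0))
    d=np.array([w_depth(p,(a,b),0) for a,b in zip(u,v)])-[.569,.209,.085]
    x,y,z=d@X,d@Y,d[:,2]; k=(x>-.19)&(x<.01)&(abs(y)<.08)&(abs(z)<.1)
    A=np.polyfit(x[k],z[k],1); print(n,k.sum(),'slope',-A[0],A[1])
    for r in env.place_of('pad_grey',p)[:2]: print(r['confidence'],w_depth(p,r['centre']))
s=env.sense();print(s['t'],s['force'])
E
```

```text
side 2303 slope -0.0034669087816841943 0.008397555270414296
0.58 [0.35417595 0.20841839 0.40701495]
top 871 slope 0.0016721079949468904 0.005395520479091986
0.65 [ 0.55849565 -0.00889706  0.09973345]
12.1167 [-0.07626002  0.1391072   0.96387028]
```

View pics/s6.png

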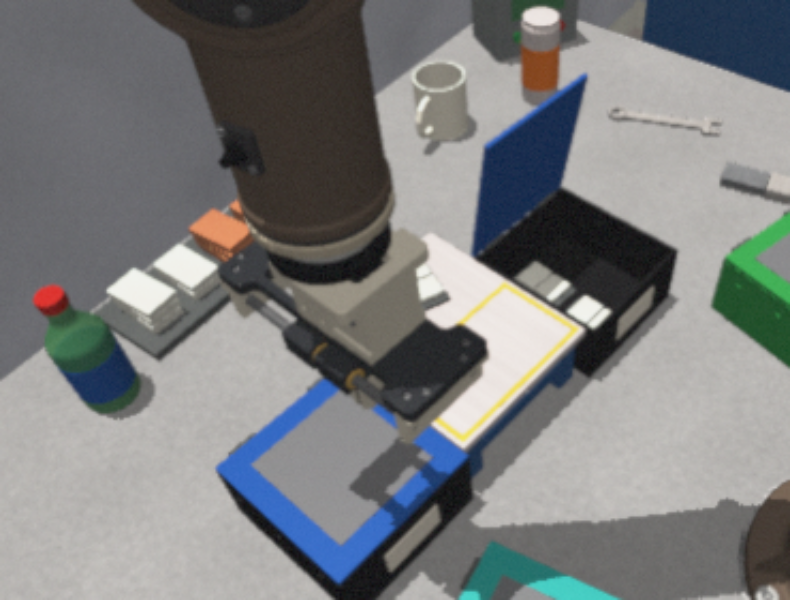

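The copper lid lies flat on the rim (slope about 0), the grey lid still stands, and the arm touches nothing. I'm handing in.

```bash
python3 -c "
from rig import env
print(env.finish_job())"
```

```text
the job is handed in; nothing more can be done
None
```

I slid the copper pad sideways off the yellow field into the left tote with the copper pads, then lowered that tote's lid shut. I handed the job in at about t = 12 s; no verdict was reported.

Last checks:
- **Copper lid:** the slope measured in both views is about 0 (−0.003 and 0.002 rad). I pressed it home with about 18 N; the sweep was planned at about 1.3 rad/s, so well under the slam limit.
- **Copper pad:** it tipped over as it dropped, so it lay tilted with its backing plate up. It was inside the tote at about 25 mm height before the lid closed. I could not see it afterwards.
- **Grey lid:** it still stands upright.
- **Grey pad:** nothing touched it. The network's estimates of its position in the top view differ by about 12 mm from start to end, which I take as noise. In the final side view the arm hid most of the pad, and the network reported a false position on the arm. That leaves the last top view as the only position check.
- **Arm:** it is clear of everything, with no contact force beyond sensor noise.

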